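Roll the gas sampling cylinder port-up and bail it into its sloping rest

ROBOT

A 6-joint arm with a two-finger parallel gripper is mounted at the origin on a cart in front of the work surface, level with it; the furniture and walls round the work are solid. World frame = base frame: x ahead of the robot, y to its left, z up, the work surface at z = 0. Lengths are in mm, angles in rad, forces in N, time in s.
With the tool pointing down it reaches from about 275 to 1000 mm from the base axis. Payload 8.4 kg.
Tool frame: the origin (TCP) lies between the finger pads; the fingertips stand 17 mm ahead of it and the grasp point (between the pads) lies 2 mm behind it; z points along the fingers, y is the line along which they close (so a half turn about z gives the same grasp; the last joint's range is limited). The gripper opens to 85 mm and grips with 20 to 120 N. Pads are 22 mm wide; open, the fingers measure 114 mm over their backs; the gripper's body (76 mm by 85 mm) begins 54 mm behind the grasp point. The pads swing forward as they close: fully open they stand 13 mm farther back than shut.
Start: joints at [1.249, 0.353, 1.633, -0, 1.155, -0.002], TCP at [196.484, 593.314, 248.281] pointing down, gripper open.
Joint ranges: [-2.63, 2.63], [-0.92, 2.1], [0.06, 2.66], [-1.3, 4.44], [0, 2.69], [-3.02, 3.02]. Speed limits (rad/s): [2.22, 2.22, 2.79, 3.14, 3.14, 3.14].

INTERFACE

Orientations are given as [roll, pitch, yaw] about the fixed x, y, z axes, in that order (R = Rz(yaw) Ry(pitch) Rx(roll)).
In Python, from rig import sense, grab_frame, sign_off gives the robot as it stands. The module is installed in compiled form; this text tells all that it offers.
- The arm moves only by the tool send_rows, never from a script. Its argument "moves" is a list that holds one entry, the list of rows, each a list of 7 numbers: the shift along the world's x, y, z in m, then the turn, a rotation vector about the world's x, y, z in rad, then the opening, from -1 (shut) to 1 (fully open). In form: [[[dx, dy, dz, rx, ry, rz, jaw], ...]]. A call has 1 to 10 rows; each row shifts and turns the commanded pose from where the row before left it; what a row does not reach is not made up. A row lasts 1/10 s, in which the tool goes at most 50 mm and 8.59 degrees, less where a joint would pass 70% of its speed; a pose out of reach is approached as far as the arm can. A call with a gripper value outside its range is refused whole. The fingers move at their own pace and stop on an object; "grip_force" is the grip in N (left out, the last holds). Time passes only in rows, so rows that do not move let the fingers close. It gives the time, the measured TCP pose, the force, the opening and the grip force at its end, in the units of the state.
- sense(): the state, without advancing time (a new reading comes with each control period).
- grab_frame(name): name is "scene" or "side" or "wrist"; returns a dict with "img" (400x640x3 uint8, red, green, blue), "mtx" (3x3 intrinsics, pixels), "rvec" (rotation vector, rad) and "tvec" (3), from world to camera coordinates, as OpenCV has them; the wrist camera has in their place "T_tool_cam" (4x4, takes a point from camera to tool coordinates, whose origin is the TCP and whose axes are the flange's). Camera axes: x right, y down, z forward; pixel columns grow to the right and rows downward; lengths in mm; the calibration is good to about 2 mm. A picture is of the moment at which its call begins: read the wrist's pose just before it. There is no depth.
- sign_off(): hands the job in; it is judged then, once.
The state is a dict: "clock": time; "qpos": joint angles; "qvel": joint speeds; "joint_efforts": joint torques, N m; "eef_pos": TCP position; "tcp_rot": TCP orientation; "contact_force": force on the tool from outside, world axes, zero at the start; "wrist_torque": the same for the moment, N m; "opening": opening from 0.0 (shut) to 1.0 (fully open); "grasp_force": force on a finger pad.
Only numpy, scipy, OpenCV 4.12 (cv2) and the standard library are available. Lean on these libraries where they do the work, as an engineer would, in place of code of your own. Each camera call takes 0.05 s, during which the arm holds its last target. There are 200 camera calls.

TASK

The steel gas sampling cylinder lies on the bench with its side port pointing sideways. Roll it along the bench until the port stands straight up, then take it up and lower it gently into the two V saddles of the sloping rest, the port end uphill and the port still on top, slid fully down against the foot plate so that it will drain. Then swing the wire bail right down over the cylinder so that it straddles the port and keeps it from turning, and leave the notebook, calculator, stapler and tape roll where they are.

Things in the scene. Friction and masses are not known exactly. Their poses are not given: they have to be found in the camera images.
- cylinder: gas sampling cylinder of plain steel, 0.45 kg: round body 50 mm in diameter, 130 mm long, with 22 mm thick end fittings, 180 mm over all. Origin at the middle of its axis (25 mm up when it lies on the bench); x along the axis toward the end with the side port, z out through the port, so the port is straight up when z is vertical. It stays at the angle where it is left
- port_tip (a point): outer end of the cylinder's side port, a capped stub 16 mm in diameter with rounded rim and a 24 mm collar at its root; it stands 18 mm out of the round body (43 mm from the axis), 45 mm from the cylinder's middle toward +x
- cradle: sloping part of the fixed rest: two grey V saddles 14 mm long at x = -46 and +46 mm on a plate inclined 30 degrees. Origin where the cylinder's origin lies when it is seated and touches the foot plate, 92 mm above the bench; x up the slope along the seated axis, z square to the slope, y across. Saddle wings end at y = +-37, z = -4 mm; the plate's upper face is at z = -49 mm, 46 mm wide
- bail (a joint): angle of the wire bail, rad: 0 closed, just over the top of the seated cylinder and parallel to the slope; grows as it swings up and over the upper end, to 2.2; it stays where it is left. The bail is a U of 8 mm round bar: two legs 36 mm apart between centres (28 mm clear) that pass either side of the port, and a cross bar at the free end
- bail_bar (a point): middle of the bail's cross bar (8 mm round, 36 mm long, along the cradle's y), 90 mm from the hinge axis
- bail_hinge (a point): middle of the bail's hinge axis (along the cradle's y): 112 mm up the slope from the cradle's origin and 29.5 mm out from it, on top of the hinge post (30 mm wide, x from +105 to +119 mm, up to z = +36 mm)
- foot_plate (a point): middle of the face of the foot plate that stops the cylinder's lower end, at x = -90.5 mm on the seated axis; the plate is 40 mm wide and reaches 11 mm above the axis
- notebook: bystander: dark notebook 108 x 156 x 15 mm lying on the bench, origin under its middle
- calculator: bystander: desk calculator 120 x 68 x 16 mm, origin under its middle
- stapler: bystander: desk stapler 34 x 128 x 58 mm, origin under its middle
- tape_roll: bystander: roll of tape 76 mm across, 24 mm high, lying flat, origin under its middle

How it is judged (in metres and radians):
On the way, in this order (a step that is already met when the one before it is completed fails the run):
1. the cylinder lies on the bench, rolled so that its side port points up (within 15 degrees) (height (world z) of cylinder between 0.021 and 0.029 m and height (world z) of port_tip above 0.0662 m and angle between cylinder's own z axis and vertical below 0.26 rad), for 0.2 s.
2. the cylinder lies in both saddles against the foot plate, port end uphill and port on top (x of cylinder in the frame of cradle between -0.004 and 0.005 m and y of cylinder in the frame of cradle between -0.005 and 0.005 m and z of cylinder in the frame of cradle between -0.005 and 0.005 m and angle between the x axis of cylinder and the x axis of cradle, either way round below 0.08 rad and z of port_tip in the frame of cradle above 0.037 m and x of port_tip in the frame of cradle above 0.03 m and y of port_tip in the frame of cradle between -0.014 and 0.014 m), for 0.2 s.
3. the bail is down over the cylinder, straddling the port (all of step 2 and value of joint bail below 0.1 rad), for 0.2 s.
At the end, for the whole second after the job is handed in: The cylinder is at rest in both saddles (within 5 mm of its seat, its axis within 0.08 rad of the slope), its lower end within 5 mm of the foot plate, port end uphill, the port's tip on top and within 14 mm of the middle plane, and the bail is down (under 0.1 rad) with the port between its legs (all of step 3 and linear speed of cylinder below 0.02 m/s); the robot touches nothing.
It fails at once if a bystander (notebook, calculator, stapler, tape roll) is pushed more than 30 mm (distance of any of notebook, calculator, stapler, tape_roll from where it was at the start of the episode above 0.03 m).
It fails at once if the cylinder is dropped or rammed into the rest (more than 90 N) (contact force between cylinder and rest above 90 N).
It also fails if it takes over 72 s, if anything falls off the work surface, if the arm or the gripper's body presses on something with over 40 N, if the wrist force passes 120 N, or if a joint passes its speed limit or range.

## Working session

There is one attempt and no reset: what is moved stays moved. The work goes in short steps, Python scripts to look and compute and a tool call to move; the robot and the scene stay as the last step left them, time stands still between calls to the robot, and variables do not carry over. Pictures are saved under pics/ and viewed, at most 10 in all, crops included, and the job is handed in when it is done.

Besides the shell and the picture viewer there is one more tool, called after "Request:" by a JSON object that holds its "method" and its "body", one argument or row to a line. send_rows: Moves the arm, as the interface text tells. Its arguments: {"type":"object","properties":{"moves":{"type":"array"},"grip_force":{"type":"number"}},"required":["moves"]}

```bash
mkdir -p pics
cat > h.py <<'E'
import numpy as np, cv2, json
from rig import sense, grab_frame, sign_off
def save(name,tag):
    f=grab_frame(name); cv2.imwrite(f'pics/{tag}.png',f['img'][:,:,::-1])
    np.savez(f'pics/{tag}.npz',**{k:v for k,v in f.items()}); return f
def ray(f,uv):
    R=cv2.Rodrigues(np.array(f['rvec'],float))[0]; t=np.array(f['tvec'],float).reshape(3)
    d=R.T@np.linalg.inv(f['mtx'])@np.array([uv[0],uv[1],1.]); return -R.T@t,d
def atz(f,uv,z):
    o,d=ray(f,uv); return o+d*(z-o[2])/d[2]
def proj(f,P):
    return cv2.projectPoints(np.array(P,float).reshape(-1,1,3),np.array(f['rvec'],float),np.array(f['tvec'],float),f['mtx'],None)[0].reshape(-1,2)
def tri(l):
    A=np.zeros((3,3));b=np.zeros(3)
    for f,uv in l:
        o,d=ray(f,uv); d/=np.linalg.norm(d); M=np.eye(3)-np.outer(d,d); A+=M;b+=M@o
    return np.linalg.solve(A,b)
E
python3 - <<'E'
from h import *
print(sense())
a=save('scene','a');b=save('side','b')
for f in(a,b): print(f['mtx'][0,0],ray(f,(320,200)))
E
```

```text
{'clock': 0.0, 'qpos': array([ 1.24863017e+00,  3.53639466e-01,  1.63416518e+00, -7.97115442e-06,
        1.15517951e+00, -2.39359795e-03]), 'qvel': array([-0.0007917 ,  0.000963  , -0.00172114, -0.001001  , -0.00011137,
        0.00120661]), 'joint_efforts': array([-2.94482954e-03, -6.05255628e+01, -3.42058146e+01, -2.91840161e-04,
        9.85336985e-03, -2.07522464e-05]), 'eef_pos': array([196.32086803, 592.8777095 , 247.55379689]), 'tcp_rot': array([-3.14020114e+00,  3.95734390e-06,  2.82182332e+00]), 'contact_force': array([ 0.08611115, -0.44175179,  0.38169047]), 'wrist_torque': array([0.03061003, 0.01836242, 0.00811467]), 'grasp_force': 0.0, 'opening': 0.9997299081557315}
394.28200957256973 (array([-206.38201381, -826.93637125, 1053.13566616]), array([ 0.50752362,  0.56693432, -0.64886813]))
498.5026261903651 (array([1020.30815393,  808.67861615, 1767.73890672]), array([-0.28420133, -0.41267247, -0.86552973]))
```

View pics/a.png

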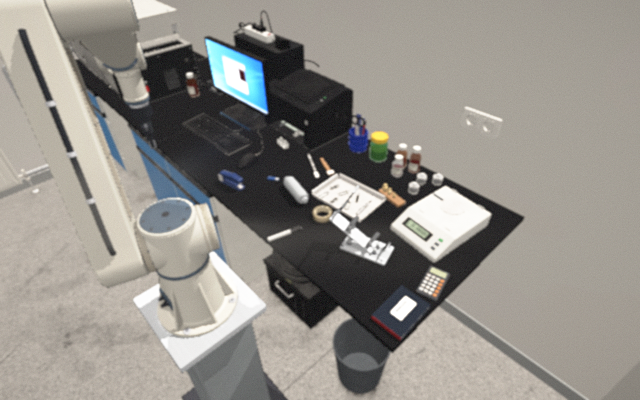

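View pics/b.png

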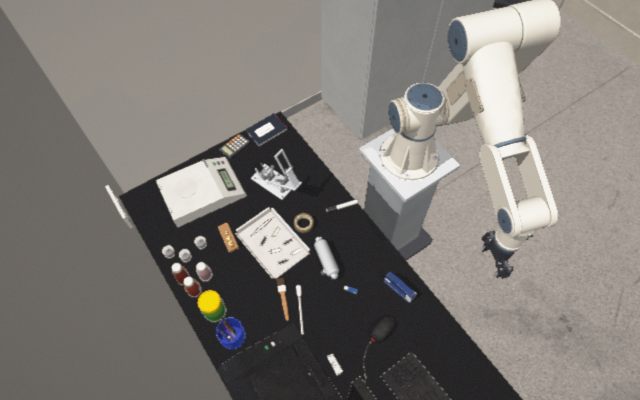

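The scene view shows the cylinder at about (296,189), the rest at (365,240), the tape at (322,213) and the stapler at (231,180). In the side view the cylinder is at (327,258), the rest at (276,175), the tape at (304,223) and the stapler at (400,287).

Run:
```python
from h import *
a=cv2.imread('pics/a.png');b=cv2.imread('pics/b.png')
def c(i,u,v,w=80,h=60): return cv2.resize(i[v:v+h,u:u+w],(400,300),interpolation=cv2.INTER_CUBIC)
cv2.imwrite('pics/c.png',np.vstack([np.hstack([c(a,260,160),c(b,290,225)]),np.hstack([c(a,325,210),c(b,235,145)])]))
A=np.load('pics/a.npz');B=np.load('pics/b.npz')
for n,u,v in [('cyl',(296,189),(327,258)),('tape',(322,213),(304,223)),('stap',(231,180),(400,287)),('note',(403,310),(268,129)),('calc',(433,283),(235,145)),('base rest',(367,250),(276,185))]:
    print(n,atz(A,u,20).round(),atz(B,v,20).round(),tri([(A,u),(B,v)]).round())
```

```text
cyl [578. 198.  20.] [569. 200.  20.] [573. 198.  22.]
tape [554.  13.  20.] [558.  26.  20.] [558.  21.  12.]
stap [417. 442.  20.] [415. 446.  20.] [416. 445.  19.]
note [ 433. -477.   20.] [ 429. -454.   20.] [ 431. -468.   10.]
calc [ 582. -480.   20.] [ 593. -462.   20.] [ 591. -474.    6.]
base rest [ 536. -237.   20.] [ 555. -187.   20.] [ 552. -213.  -14.]
```

View pics/c.png

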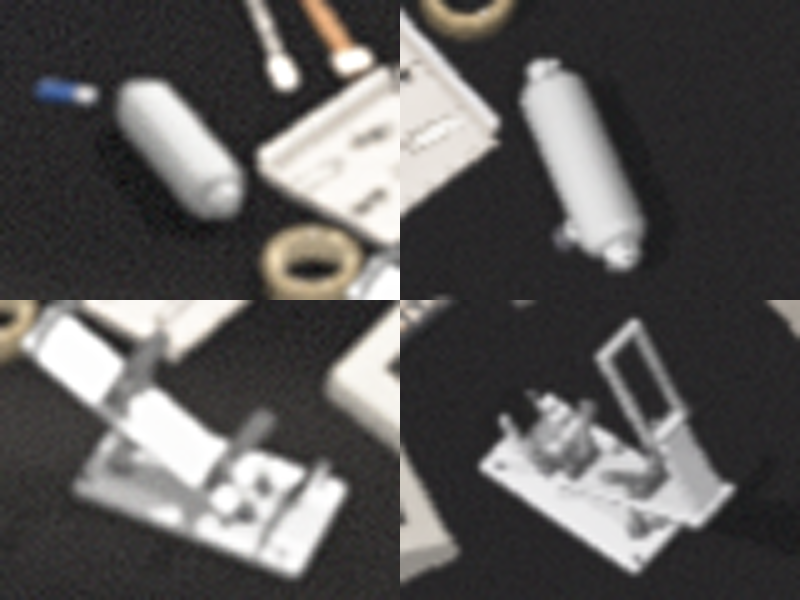

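The crops show the port at the high-y end of the cylinder, at side pixel (323,272), pointing toward +x. On the rest, the bail is standing up beside the post at side pixel (292,168).

Run:
```python
from h import *
B=np.load('pics/b.npz');A=np.load('pics/a.npz')
p=[atz(B,u,25) for u in [(318.6,238),(334.4,277.4),(322.6,272.4)]]
print(np.array(p).round(1)); print(np.linalg.norm(p[1]-p[0]), (p[1]-p[0])/np.linalg.norm(p[1]-p[0]))
```

```text
[[549.2 114.3  25. ]
 [592.8 280.4  25. ]
 [617.4 239.4  25. ]]
171.74838414416251 [0.25369479 0.96728432 0.        ]
```

Request:
{"method": "send_rows", "body": {
  "moves": [
    [[0.035, -0.035, 0, 0, 0, -0.1, -1], [0.035, -0.035, 0, 0, 0, -0.1, -1], [0.035, -0.035, 0, 0, 0, -0.1, -1], [0.035, -0.035, 0, 0, 0, -0.1, -1], [0.035, -0.035, 0, 0, 0, -0.1, -1], [0.035, -0.035, 0, 0, 0, -0.1, -1], [0.035, -0.035, 0, 0, 0, -0.1, -1], [0.035, -0.035, 0, 0, 0, -0.1, -1], [0.035, -0.035, 0, 0, 0, -0.1, -1], [0.035, -0.035, 0, 0, 0, 0, -1]]
  ]
}}

```text
clock: 1.1
eef_pos: [547.5, 241.5, 248.1]
tcp_rot: [-3.141, -0.0, 1.918]
contact_force: [-0.0, 0.3, -0.1]
opening: -0.0
grasp_force: 0.0
```

```bash
cat >> h.py <<'E'
from scipy.spatial.transform import Rotation as Rn
def wsave(tag):
    s=sense(); f=grab_frame('wrist'); T=np.eye(4); T[:3,:3]=Rn.from_euler('xyz',s['tcp_rot']).as_matrix(); T[:3,3]=s['eef_pos']
    W=np.linalg.inv(T@np.array(f['T_tool_cam']))
    g=dict(img=f['img'],mtx=f['mtx'],rvec=cv2.Rodrigues(W[:3,:3])[0],tvec=W[:3,3])
    cv2.imwrite(f'pics/{tag}.png',f['img'][:,:,::-1]); np.savez(f'pics/{tag}.npz',**g); return g
E
python3 - <<'E'
from h import *
g=wsave('w1'); print(grab_frame('wrist')['T_tool_cam'], sense()['qpos'])
print(proj(g,[[571,198,25],[617,239,25]]))
E
```

```text
[[ 4.93917293e-04 -9.51961956e-01 -3.06215921e-01  7.80312059e+01]
 [ 9.99999610e-01  6.94461724e-04 -5.45967826e-04  2.34762375e-01]
 [ 7.32395836e-04 -3.06215532e-01  9.51961928e-01 -1.26738414e+02]
 [ 0.00000000e+00  0.00000000e+00  0.00000000e+00  1.00000000e+00]] [ 0.40857926  0.3139882   1.69015123 -0.00189826  1.13672177  0.06283445]
[[328.32505553 209.86456913]
 [372.79125265 193.21207847]]
```

View pics/w1.png

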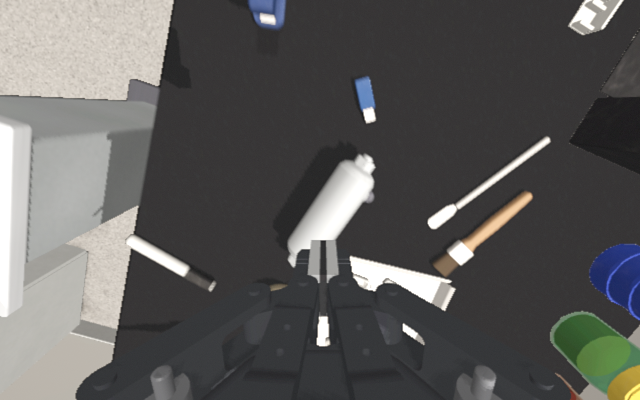

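The wrist view shows the port stub at (370,198) on the far side and the body centred at about (330,208), which matches the estimate. Next I turn the closed fingers, move above the cylinder and roll it in strokes from the top.

Request:
{"method": "send_rows", "body": {
  "moves": [
    [[0.005, -0.012, 0, 0, 0, 0.138, -1], [0.005, -0.012, 0, 0, 0, 0.138, -1], [0.005, -0.012, -0.03, 0, 0, 0.138, -1], [0.005, -0.012, -0.04, 0, 0, 0.138, -1], [0.005, -0.016, -0.04, 0, 0, 0.138, -1], [0, 0, -0.04, 0, 0, 0.138, -1], [0, 0, -0.02, 0, 0, 0.139, -1], [0, 0, -0.004, 0, 0, 0, -1], [0, 0, -0.004, 0, 0, 0, -1]]
  ]
}}

```text
clock: 2.1
eef_pos: [571.4, 179.6, 70.2]
tcp_rot: [-3.141, -0.0, 2.885]
contact_force: [1.0, 0.1, 0.6]
opening: 0.001
grasp_force: 0.0
```

Request:
{"method": "send_rows", "body": {
  "moves": [
    [[0, 0, -0.002, 0, 0, 0, -1], [0, 0, -0.001, 0, 0, 0, -1], [0, 0, -0.001, 0, 0, 0, -1], [0, 0, 0, 0, 0, 0, -1]]
  ]
}}

```text
clock: 2.5
eef_pos: [572.0, 179.6, 67.0]
tcp_rot: [3.141, 0.001, 2.888]
contact_force: [-0.4, 0.4, 1.9]
opening: 0.002
grasp_force: 0.8
```

Request:
{"method": "send_rows", "body": {
  "moves": [
    [[0, 0, -0.001, 0, 0, 0, -1], [0, 0, -0.001, 0, 0, 0, -1], [0, 0, 0, 0, 0, 0, -1]]
  ]
}}

```text
clock: 2.8
eef_pos: [573.0, 179.4, 66.8]
tcp_rot: [3.14, 0.003, 2.889]
contact_force: [-2.5, -3.0, 18.9]
opening: 0.001
grasp_force: 9.9
```

Request:
{"method": "send_rows", "body": {
  "moves": [
    [[-0.004, 0.001, 0, 0, 0, 0, -1], [-0.005, 0.0013, 0, 0, 0, 0, -1], [-0.005, 0.0014, 0, 0, 0, 0, -1], [-0.005, 0.0013, 0, 0, 0, 0, -1], [-0.004, 0.001, 0, 0, 0, 0, -1], [-0.003, 0.001, 0, 0, 0, 0, -1], [0, 0, 0, 0, 0, 0, -1]]
  ]
}}

```text
clock: 3.5
eef_pos: [546.4, 185.8, 66.5]
tcp_rot: [3.141, 0.002, 2.889]
contact_force: [-2.5, -6.7, 18.6]
opening: -0.002
grasp_force: 9.9
```

Request:
{"method": "send_rows", "body": {
  "moves": [
    [[0, 0, 0.008, 0, 0, 0, -1], [0.007, -0.0025, 0.002, 0, 0, 0, -1], [0.007, -0.0025, -0.002, 0, 0, 0, -1], [0, 0, -0.005, 0, 0, 0, -1], [0, 0, -0.003, 0, 0, 0, -1], [0, 0, 0, 0, 0, 0, -1]]
  ]
}}

```text
clock: 4.1
eef_pos: [562.4, 181.1, 66.6]
tcp_rot: [3.14, 0.005, 2.889]
contact_force: [0.2, -6.8, 26.9]
opening: -0.002
grasp_force: 13.6
```

Request:
{"method": "send_rows", "body": {
  "moves": [
    [[-0.004, 0.001, 0, 0, 0, 0, -1], [-0.005, 0.0013, 0, 0, 0, 0, -1], [-0.005, 0.0014, 0, 0, 0, 0, -1], [-0.005, 0.0013, 0, 0, 0, 0, -1], [-0.004, 0.001, 0, 0, 0, 0, -1], [-0.003, 0.001, 0, 0, 0, 0, -1], [0, 0, 0, 0, 0, 0, -1]]
  ]
}}

```text
clock: 4.8
eef_pos: [535.0, 187.6, 66.5]
tcp_rot: [-3.142, 0.003, 2.889]
contact_force: [-3.4, -9.6, 32.4]
opening: 0.001
grasp_force: 16.2
```

Request:
{"method": "send_rows", "body": {
  "moves": [
    [[0, 0, 0.008, 0, 0, 0, -1], [0.04, -0.01, 0.03, 0, 0, 0, -1], [0.04, -0.01, 0.03, 0, 0, 0, -1], [0.04, -0.03, 0.03, 0, 0, 0, -1], [0, -0.04, 0.03, 0, 0, 0, -1], [0, 0, 0, 0, 0, 0, -1]]
  ]
}}

```text
clock: 5.4
eef_pos: [648.9, 99.4, 189.9]
tcp_rot: [3.141, 0.005, 2.886]
contact_force: [0.4, 1.0, -0.1]
opening: -0.0
grasp_force: 0.0
```

Run:
```python
from h import *
g=wsave('w2');b=save('side','b2');a=save('scene','a2')
def c(i,u,v,w=80,h=60): 
    i=i[:,:,::-1]; u=max(0,min(640-w,int(u)));v=max(0,min(400-h,int(v)));print(u,v);return cv2.resize(i[v:v+h,u:u+w],(400,300),interpolation=cv2.INTER_CUBIC)
P=[545,184,25]; q=[proj(f,[P])[0] for f in (b,a,g)]; print(q)
cv2.imwrite('pics/c2.png',np.vstack([np.hstack([c(b['img'],*(q[0]-[40,30])),c(a['img'],*(q[1]-[40,30]))]),np.hstack([c(g['img'],*(q[2]-[120,90]),240,180),cv2.resize(g['img'][:,:,::-1],(400,300))])]))
```

```text
[array([329.89032498, 251.02943342]), array([291.96418459, 193.07594607]), array([382.67636314,  58.17876573])]
289 221
251 163
262 0
```

View pics/c2.png

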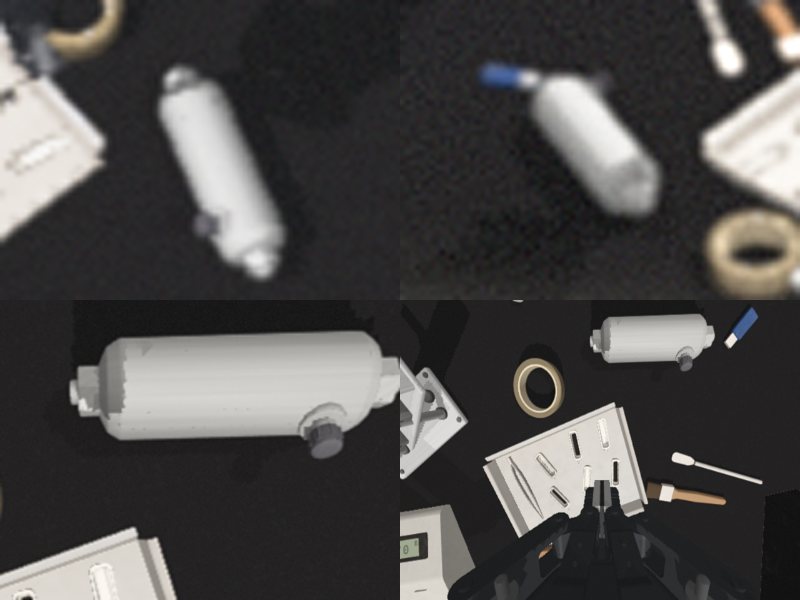

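Run:
```python
from h import *
from scipy.optimize import least_squares
g=np.load('pics/w2.npz');b=np.load('pics/b2.npz');a=np.load('pics/a2.npz')
ob=[(g,'t',(455.8,86)),(g,'n',(305.2,53.5)),(g,'p',(502,47.5)),(b,'t',(330.4,266.4)),(b,'n',(325,236)),(b,'p',(341.4,275)),(a,'t',(291.5,179))]
def pts(x):
    c=np.array([x[0],x[1],25]);u=np.array([np.cos(x[2]),np.sin(x[2]),0]);s=np.array([np.sin(x[2]),-np.cos(x[2]),0])
    return dict(n=c-90*u,p=c+90*u,t=c+45*u+40*(np.cos(x[3])*s+np.sin(x[3])*np.array([0,0,1])))
def r(x): P=pts(x);return np.concatenate([(proj(f,[P[k]])[0]-uv)*(0.5 if f is g else 1) for f,k,uv in ob])
s=least_squares(r,[550,184,1.32,.8],loss='soft_l1');print(s.x.round(3),s.fun.round(1))
```

```text
[5.43047e+02 2.03406e+02 1.34200e+00 5.31000e-01] [ 0.7  0.6  0.2 -0.3 -0.6 -0.2 -1.  -0.5 -0.6 -1.2  1.1  0.4 -0.6 -0. ]
```

The port now points up from horizontal by about 30° and the centre is at (543,203). About 60° is left, so two more strokes.

Request:
{"method": "send_rows", "body": {
  "moves": [
    [[-0.035, 0.028, 0, 0, 0, 0.01, -1], [-0.035, 0.028, -0.02, 0, 0, 0.01, -1], [-0.0336, 0.027, -0.04, 0, 0, 0.008, -1], [0, 0, -0.04, 0, 0, 0, -1], [0, 0, -0.015, 0, 0, 0, -1], [0, 0, -0.007, 0, 0, 0, -1], [0, 0, -0.0025, 0, 0, 0, -1], [0, 0, 0, 0, 0, 0, -1]]
  ]
}}

```text
clock: 6.35
eef_pos: [548.6, 181.9, 68.9]
tcp_rot: [3.141, 0.001, 2.916]
contact_force: [0.9, 0.2, -0.4]
opening: 0.002
grasp_force: 0.0
```

Request:
{"method": "send_rows", "body": {
  "moves": [
    [[-0.003, 0.0005, -0.002, 0, 0, 0, -1], [0, 0, -0.002, 0, 0, 0, -1], [0, 0, 0, 0, 0, 0, -1]]
  ]
}}

```text
clock: 6.65
eef_pos: [546.7, 182.4, 66.8]
tcp_rot: [3.14, 0.004, 2.917]
contact_force: [-0.6, -4.0, 14.1]
opening: -0.002
grasp_force: 7.2
```

Request:
{"method": "send_rows", "body": {
  "moves": [
    [[-0.004, 0.001, 0, 0, 0, 0, -1], [-0.005, 0.0012, 0, 0, 0, 0, -1], [-0.005, 0.0012, 0, 0, 0, 0, -1], [-0.005, 0.0012, 0, 0, 0, 0, -1], [-0.004, 0.001, 0, 0, 0, 0, -1], [-0.003, 0.001, 0, 0, 0, 0, -1], [0, 0, 0, 0, 0, 0, -1]]
  ]
}}

```text
clock: 7.35
eef_pos: [519.8, 188.8, 66.7]
tcp_rot: [3.141, 0.003, 2.917]
contact_force: [-2.4, -5.8, 15.4]
opening: 0.002
grasp_force: 8.1
```

Request:
{"method": "send_rows", "body": {
  "moves": [
    [[0, 0, 0.008, 0, 0, 0, -1], [0.0065, -0.0015, 0.002, 0, 0, 0, -1], [0.0065, -0.0015, -0.002, 0, 0, 0, -1], [0, 0, -0.005, 0, 0, 0, -1], [0, 0, -0.003, 0, 0, 0, -1], [0, 0, 0, 0, 0, 0, -1]]
  ]
}}

```text
clock: 7.95
eef_pos: [534.5, 185.9, 66.6]
tcp_rot: [3.14, 0.005, 2.917]
contact_force: [-0.3, -6.9, 28.8]
opening: 0.002
grasp_force: 14.3
```

Request:
{"method": "send_rows", "body": {
  "moves": [
    [[-0.004, 0.001, 0, 0, 0, 0, -1], [-0.005, 0.0012, 0, 0, 0, 0, -1], [-0.005, 0.0012, 0, 0, 0, 0, -1], [-0.005, 0.0012, 0, 0, 0, 0, -1], [-0.004, 0.001, 0, 0, 0, 0, -1], [-0.002, 0.0005, 0, 0, 0, 0, -1], [0, 0, 0, 0, 0, 0, -1]]
  ]
}}

```text
clock: 8.65
eef_pos: [508.5, 192.0, 66.5]
tcp_rot: [3.141, 0.004, 2.917]
contact_force: [-2.4, -6.8, 31.4]
opening: -0.004
grasp_force: 16.0
```

Request:
{"method": "send_rows", "body": {
  "moves": [
    [[0, 0, 0.008, 0, 0, 0, -1], [0, -0.01, 0.04, 0, 0, -0.15, 1], [0.04, -0.01, 0.04, 0, 0, -0.15, 1], [0.05, -0.03, 0.04, 0, 0, -0.15, 1], [0.04, -0.04, 0.03, 0, 0, -0.15, 1], [0, -0.03, 0, 0, 0, -0.15, 1], [0, 0, 0, 0, 0, 0, 1]]
  ]
}}

```text
clock: 9.35
eef_pos: [608.7, 87.9, 198.6]
tcp_rot: [-3.141, 0.001, 2.16]
contact_force: [-1.3, 1.4, -0.2]
opening: 0.995
grasp_force: 0.0
```

Run:
```python
from h import *
g=wsave('w3');b=save('side','b3');a=save('scene','a3')
def c(i,u,v,w=80,h=60): 
    i=i[:,:,::-1]; u=max(0,min(640-w,int(u)));v=max(0,min(400-h,int(v)));print(u,v);return cv2.resize(i[v:v+h,u:u+w],(400,300),interpolation=cv2.INTER_CUBIC)
P=[517,209,25]; q=[proj(f,[P])[0] for f in (b,a,g)]; print(q)
cv2.imwrite('pics/c3.png',np.vstack([np.hstack([c(b['img'],*(q[0]-[40,30])),c(a['img'],*(q[1]-[40,30]))]),np.hstack([c(g['img'],*(q[2]-[120,90]),240,180),cv2.resize(g['img'][:,:,::-1],(400,300))])]))
```

```text
[array([339.69606368, 252.15133194]), array([282.83546273, 193.33199553]), array([313.34894233,  25.22858558])]
299 222
242 163
193 0
```

View pics/c3.png

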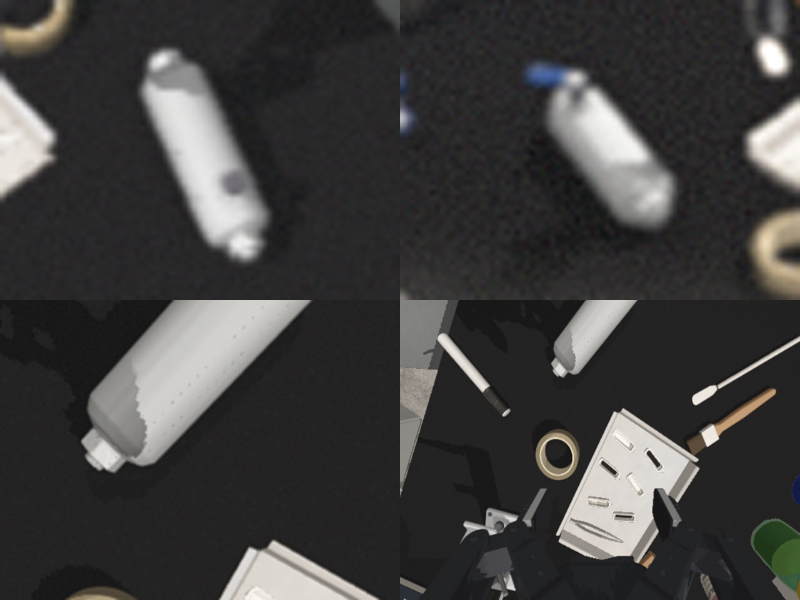

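Run:
```python
from h import *
from scipy.optimize import least_squares
g=np.load('pics/w3.npz');b=np.load('pics/b3.npz');a=np.load('pics/a3.npz')
ob=[(g,'n',(248,94)),(b,'t',(346,258)),(b,'n',(331,234)),(b,'p',(348.4,271.4)),(a,'t',(277.3,181.5))]
def pts(x):
    c=np.array([x[0],x[1],25]);u=np.array([np.cos(x[2]),np.sin(x[2]),0]);s=np.array([np.sin(x[2]),-np.cos(x[2]),0])
    return dict(n=c-90*u,p=c+90*u,t=c+45*u+42*(np.cos(x[3])*s+np.sin(x[3])*np.array([0,0,1])))
def r(x): P=pts(x);return np.concatenate([(proj(f,[P[k]])[0]-uv)*(0.5 if f is g else 1) for f,k,uv in ob])
s=least_squares(r,[515,209,1.34,1.5],loss='soft_l1');print(s.x.round(3),s.fun.round(1)); print(sense()['qpos'].round(2))
```

```text
[517.551 209.34    1.327   1.678] [-0.1  0.3 -0.3 -0.3  0.  -1.6  0.3  1.7 -0.8 -1.7]
[ 0.15  0.39  1.7   0.    1.05 -0.45]
```

The port is up at about 96° (90° ideal, and the fit is good to about 5°). The centre is (517.5,209.3) with the axis at 1.327 rad. Next I look at the rest from above.

Request:
{"method": "send_rows", "body": {
  "moves": [
    [[0, 0, 0.05, 0, 0, 0, 1], [0, 0, 0.05, 0, 0, 0, 1], [0, -0.045, 0.02, 0, 0, 0, 1], [0, -0.045, 0.02, 0, 0, 0, 1], [0, -0.045, 0.01, 0, 0, 0, 1], [0, -0.045, 0, 0, 0, 0, 1], [-0.005, -0.045, 0, 0, 0, 0, 1], [-0.005, -0.045, 0, 0, 0, 0, 1], [-0.005, -0.045, 0, 0, 0, 0, 1], [-0.003, -0.045, 0, 0, 0, 0, 1]]
  ]
}}

```text
clock: 10.5
eef_pos: [589.8, -269.3, 348.1]
tcp_rot: [-3.141, -0.001, 2.17]
contact_force: [-0.1, -0.3, -0.3]
opening: 0.999
grasp_force: 0.0
```

Request:
{"method": "send_rows", "body": {
  "moves": [
    [[0, 0, 0, 0, 0, 0, 1], [0, 0, 0, 0, 0, 0, 1]]
  ]
}}

```text
clock: 10.7
eef_pos: [590.0, -268.6, 347.8]
tcp_rot: [-3.141, -0.002, 2.167]
contact_force: [-0.9, -0.1, 0.7]
opening: 1.001
grasp_force: 0.0
```

Run:
```python
from h import *
g=wsave('w4');print(sense()['eef_pos'],sense()['tcp_rot'])
i=g['img'][:,:,::-1]; cv2.imwrite('pics/w4v.png',cv2.resize(i[0:320,80:520],(800,582),interpolation=cv2.INTER_CUBIC))
```

```text
[ 590.1968644  -267.67480658  348.03416229] [-3.14144788e+00 -1.64944623e-03  2.16809827e+00]
```

View pics/w4v.png

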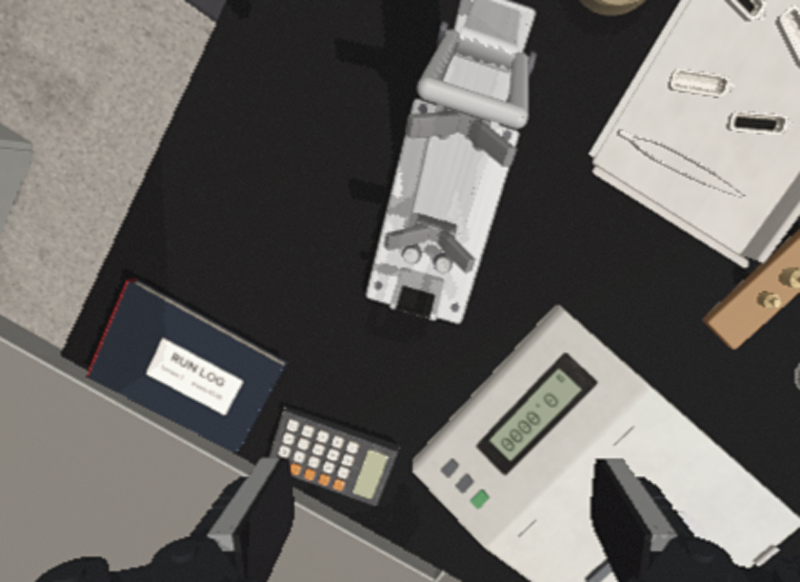

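The wrist crop shows the rest with its upper saddle wings at about (411,125) and (512,153) and its lower wings at (388,240) and (470,262). The bail stands up with its bar between (428,88) and (520,118), and the foot is at (415,300). I now fit the cradle pose to these points.

```bash
cat > fit.py <<'E'
from h import *
from scipy.optimize import least_squares
g=np.load('pics/w4.npz');b=np.load('pics/b.npz');a=np.load('pics/a.npz')
w=lambda u,v:(80+u/1.818,v/1.818)
def fr(x):
    R=Rn.from_euler('ZY',[x[2],-np.pi/6]).as_matrix(); return R,np.array([x[0],x[1],92.])
def W(x,p): R,t=fr(x);return R@np.array(p,float)+t
def bar(B,y=0): return [112-90*np.cos(B),y,29.5+90*np.sin(B)]
ob=[(g,[46,37,-4],w(411,125)),(g,[46,-37,-4],w(512,153)),(g,[-46,37,-4],w(388,240)),(g,[-46,-37,-4],w(470,262)),
 (g,'b18',w(432,90)),(g,'b-18',w(518,117)),(b,'b0',(278.4,153))]
def P(x,p): return W(x,bar(x[3],float(p[1:])) if isinstance(p,str) else p)
def r(x): return np.concatenate([proj(f,[P(x,p)])[0]-uv for f,p,uv in ob])
E
python3 - <<'E'
from fit import *
for y0 in (1.8,-1.3):
    s=least_squares(r,[545,-205,y0,1.5],loss='soft_l1');print(s.cost,s.x.round(3),s.fun.reshape(-1,2).round(1).tolist())
    if y0>0: x=s.x
    best=s if y0>0 else min(best,s,key=lambda q:q.cost)
x=best.x; np.save('x.npy',x)
i=cv2.resize(g['img'][0:320,80:520,::-1],(800,582),interpolation=cv2.INTER_CUBIC)
A=cv2.resize(b['img'][130:210,220:330,::-1],(550,400),interpolation=cv2.INTER_CUBIC)
def dr(P1,c,closed=False):
    Q=np.array([W(x,p) for p in P1])
    cv2.polylines(i,[((proj(g,Q)-[80,0])*1.818).astype(int)],closed,c,1,cv2.LINE_AA)
    cv2.polylines(A,[((proj(b,Q)-[220,130])*5).astype(int)],closed,c,1,cv2.LINE_AA)
for X in(-46,46):
    for sx in(-7,7): dr([[X+sx,37,-4],[X+sx,0,-35],[X+sx,-37,-4]],(0,0,255))
dr([[112,18,29.5],bar(x[3],18),bar(x[3],-18),[112,-18,29.5]],(0,255,0))
dr([[-90.5,20,11],[-90.5,-20,11],[-90.5,-20,-49],[-90.5,20,-49]],(255,0,255),True)
dr([[105,15,36],[119,15,36],[119,-15,36],[105,-15,36]],(255,255,0),True)
cv2.imwrite('pics/o.png',np.hstack([i[:400,250:650],A[:,:400]]))
E
```

```text
9.278605181432845 [ 550.528 -205.509    1.908    1.605] [[-2.1, -1.3], [2.6, 0.7], [-0.7, -0.3], [4.6, 1.2], [-1.0, 0.2], [0.5, -0.3], [-0.5, 0.3]]
64.22992953746382 [ 549.331 -206.249  -79.765 -120.224] [[-3.6, -1.2], [1.2, 0.3], [-1.6, -0.1], [3.8, 1.0], [5.2, 6.2], [-14.2, -0.7], [7.6, 27.2]]
```

View pics/o.png

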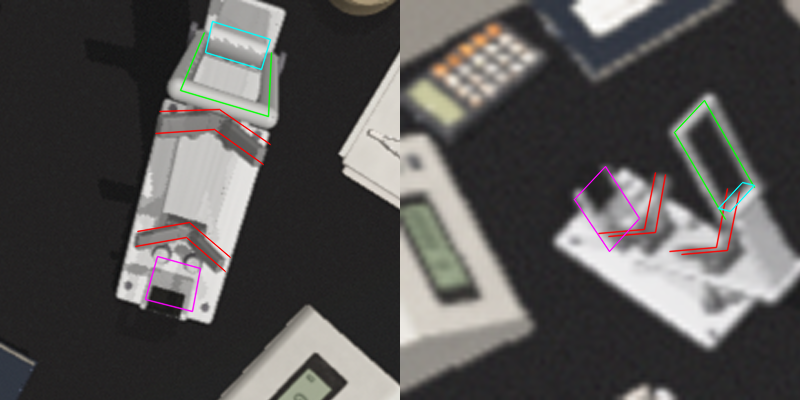

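The overlay matches the bail, both saddles and the foot plate to a few mm. As a check on yaw and the centre line, I use the base plate edges and the bail legs.

Run:
```python
from fit import *
x=np.load('x.npy')
R,t=fr(x)
for n,z,pp in [('base',6,[(413,105),(368,297),(518,140),(462,322)])]:
    for u in pp:
        p=atz(g,w(*u),z); q=Rn.from_euler('z',-x[2]).apply(p-t); print(p.round(1),q.round(1))
# seg check: cyl pose targets
print(R.round(3), Rn.from_matrix(R).as_euler('xyz'))
```

```text
[ 485.5 -157.     6. ] [ 67.3  45.3 -86. ]
[ 538.9 -313.9    6. ] [-98.4  46.8 -86. ]
[ 573.1 -129.6    6. ] [ 64.1 -46.4 -86. ]
[ 623.8 -284.6    6. ] [-98.9 -43.  -86. ]
[[-0.286 -0.944  0.165]
 [ 0.817 -0.331 -0.472]
 [ 0.5    0.     0.866]] [ 1.11022302e-16 -5.23598776e-01  1.90781872e+00]
```

Request:
{"method": "send_rows", "body": {
  "moves": [
    [[-0.0075, 0.045, 0, 0, 0, -0.084, 1], [-0.0075, 0.045, 0, 0, 0, -0.084, 1], [-0.0075, 0.045, 0, 0, 0, -0.084, 1], [-0.0075, 0.045, -0.005, 0, 0, -0.084, 1], [-0.0075, 0.045, -0.005, 0, 0, -0.084, 1], [-0.0075, 0.045, -0.02, 0, 0, -0.084, 1], [-0.0075, 0.045, -0.02, 0, 0, -0.084, 1], [-0.0075, 0.045, -0.02, 0, 0, -0.084, 1], [-0.0075, 0.045, -0.02, 0, 0, -0.084, 1], [-0.0075, 0.045, -0.02, 0, 0, -0.084, 1]]
  ]
}}

```text
clock: 11.75
eef_pos: [513.3, 184.6, 238.3]
tcp_rot: [3.141, -0.001, 1.326]
contact_force: [1.3, -0.9, 0.1]
opening: 1.0
grasp_force: 0.0
```

Request:
{"method": "send_rows", "body": {
  "moves": [
    [[-0.0025, 0.0076, -0.04, 0, 0, 0, 1], [0, 0, -0.04, 0, 0, 0, 1], [0, 0, -0.04, 0, 0, 0, 1], [0, 0, 0, 0, 0, 0, 1], [0, 0, 0, 0, 0, 0, 1]]
  ]
}}

```text
clock: 12.25
eef_pos: [511.7, 189.6, 119.2]
tcp_rot: [-3.14, 0.001, 1.329]
contact_force: [0.7, -0.5, 0.6]
opening: 0.995
grasp_force: 0.0
```

Run:
```python
from h import *
g=wsave('w5');s=sense();print(s['eef_pos'].round(1),s['tcp_rot'].round(3),s['qpos'].round(2))
f=g; c=np.array([517.5,209.3,25]);u=np.array([.242,.970,0])
print(proj(f,[c-90*u,c+90*u,c+45*u+[0,0,43],c-65*u]))
```

```text
[512.9 189.7 120.4] [ 3.141e+00 -1.000e-03  1.328e+00] [0.35 0.39 1.91 0.   0.84 0.59]
[[323.24878828 279.97972854]
 [324.14020028  60.41016022]
 [324.02158974 130.14399186]
 [323.34882384 255.33930998]]
```

View pics/w5.png

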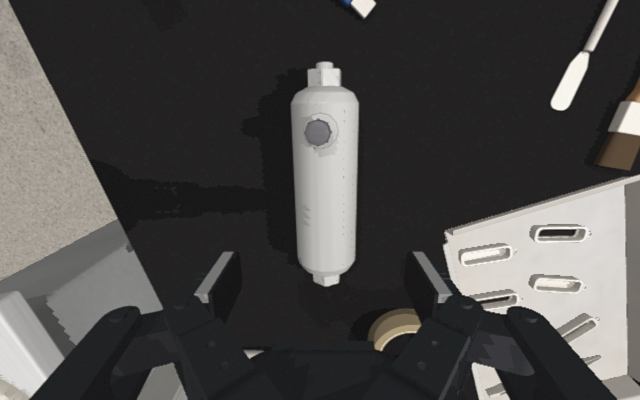

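The cylinder lies square to the jaws with its axis at column 324. The port tip at (318,132) leans about 6° toward the robot, which is within step 1, and I will correct it when placing. Now I grip at 20 mm below the middle.

Request:
{"method": "send_rows", "body": {
  "moves": [
    [[0, 0, -0.04, 0, 0, 0, 1], [0, 0, -0.03, 0, 0, 0, 1], [0, 0, -0.016, 0, 0, 0, 1], [0, 0, -0.01, 0, 0, 0, 1], [0, 0, 0, 0, 0, 0, 1], [0, 0, 0, 0, 0, 0, 0.2]]
  ]
}}

```text
clock: 12.9
eef_pos: [513.7, 189.0, 24.4]
tcp_rot: [3.14, -0.001, 1.327]
contact_force: [1.0, 0.6, 0.1]
opening: 0.856
grasp_force: 0.0
```

Request:
{"method": "send_rows", "body": {
  "moves": [
    [[0, 0, 0, 0, 0, 0, 0.1], [0, 0, 0, 0, 0, 0, -0.1], [0, 0, 0, 0, 0, 0, -0.3], [0, 0, 0, 0, 0, 0, -0.5], [0, 0, 0, 0, 0, 0, -0.5], [0, 0, 0, 0, 0, 0, -0.5]]
  ],
  "grip_force": 50
}}

```text
clock: 13.5
eef_pos: [513.5, 188.9, 24.4]
tcp_rot: [3.14, -0.001, 1.327]
contact_force: [-2.5, -0.7, 8.4]
opening: 0.568
grasp_force: 50.1
```

```bash
cat > plan.py <<'E'
from fit import *
x=np.load('x.npy'); Rc,t=fr(x); ROLL=.108
Rt=Rc@Rn.from_euler('x',ROLL).as_matrix()@Rn.from_euler('x',np.pi).as_matrix()
def tcp(s,h,y=0): return t+Rc@[s,y,h]+Rt@[-20.8,0,.6]
def cyl(s): # cylinder origin in cradle frame from sensed state
    R=Rn.from_euler('xyz',s['tcp_rot']).as_matrix(); return Rc.T@(s['eef_pos']+R@[20.8,0,-.6]-t)
def rot(s): return Rn.from_matrix(Rt@Rn.from_euler('xyz',s['tcp_rot']).as_matrix().T).as_rotvec()
E
python3 - <<'E'
from plan import *
s=sense(); print(s['eef_pos'].round(1),rot(s).round(4),np.linalg.norm(rot(s)))
for h in(250,130,20,0): print(h,tcp(5,h).round(1))
print(Rc[:,2].round(3),Rc[:,0].round(3))
E
```

```text
[513.5 188.9  24.4] [0.5243 0.1335 0.5956] 0.804609141488853
250 [ 596.2 -336.1  300.1]
130 [ 576.4 -279.5  196.2]
20 [ 558.2 -227.6  100.9]
0 [ 554.9 -218.2   83.6]
[ 0.165 -0.472  0.866] [-0.286  0.817  0.5  ]
```

Request:
{"method": "send_rows", "body": {
  "moves": [
    [[0, 0, 0.005, 0, 0, 0, -0.5], [0, 0, 0.02, 0, 0, 0, -0.5], [0, 0, 0.04, 0, 0, 0, -0.5], [0, 0, 0.045, 0, 0, 0, -0.5], [0, 0, 0.045, 0, 0, 0, -0.5], [0, 0, 0.045, 0, 0, 0, -0.5], [0, 0, 0.045, 0, 0, 0, -0.5], [0, 0, 0.045, 0, 0, 0, -0.5], [0, 0, 0.045, 0, 0, 0, -0.5], [0, 0, 0.04, 0, 0, 0, -0.5]]
  ]
}}

```text
clock: 14.5
eef_pos: [511.7, 188.2, 400.1]
tcp_rot: [3.142, 0.0, 1.327]
contact_force: [0.8, -0.1, -5.0]
opening: 0.572
grasp_force: 53.9
```

Request:
{"method": "send_rows", "body": {
  "moves": [
    [[0.006, -0.0375, 0, 0.0375, 0.0095, 0.0425, -0.5], [0.006, -0.0375, 0, 0.0375, 0.0095, 0.0425, -0.5], [0.006, -0.0375, 0, 0.0375, 0.0095, 0.0425, -0.5], [0.006, -0.0375, 0, 0.0375, 0.0095, 0.0425, -0.5], [0.006, -0.0375, 0, 0.0375, 0.0095, 0.0425, -0.5], [0.006, -0.0375, 0, 0.0375, 0.0095, 0.0425, -0.5], [0.006, -0.0375, 0, 0.0375, 0.0095, 0.0425, -0.5]]
  ]
}}

```text
clock: 15.2
eef_pos: [553.8, -75.6, 397.7]
tcp_rot: [-3.048, -0.255, 1.616]
contact_force: [0.9, 0.7, -5.4]
opening: 0.565
grasp_force: 54.0
```

Request:
{"method": "send_rows", "body": {
  "moves": [
    [[0.006, -0.0375, 0, 0.0375, 0.0095, 0.0425, -0.5], [0.006, -0.0375, 0, 0.0375, 0.0095, 0.0425, -0.5], [0.006, -0.0375, 0, 0.0375, 0.0095, 0.0425, -0.5], [0.006, -0.0375, 0, 0.0375, 0.0095, 0.0425, -0.5], [0.006, -0.0375, 0, 0.0375, 0.0095, 0.0425, -0.5], [0.006, -0.0375, 0, 0.0375, 0.0095, 0.0425, -0.5], [0.006, -0.0375, 0, 0.0375, 0.0095, 0.0425, -0.5], [0, 0, -0.03, 0, 0, 0, -0.5], [0, 0, -0.03, 0, 0, 0, -0.5], [0, 0, 0, 0, 0, 0, -0.5]]
  ]
}}

```text
clock: 16.2
eef_pos: [595.1, -336.2, 332.4]
tcp_rot: [-3.026, -0.529, 1.903]
contact_force: [0.6, 0.8, -8.1]
opening: 0.567
grasp_force: 53.8
```

Run:
```python
from plan import *
s=sense(); print(s['eef_pos'].round(1),rot(s).round(4),cyl(s).round(1),s['qpos'].round(2)); print((tcp(5,130)-s['eef_pos']).round(1))
g=wsave('w6'); R=Rn.from_euler('xyz',s['tcp_rot']).as_matrix()
P=lambda p:proj(g,[s['eef_pos']+R@np.array(p,float)])[0].round(1)
print('port straight',P([65.8,0,-43]),'tilt .108',P([65.8,-43*np.sin(.108),-43*np.cos(.108)]))
i=g['img'][0:300,170:470,::-1]; cv2.imwrite('pics/w6v.png',cv2.resize(i,(600,600)))
```

```text
[ 595.1 -336.2  332.4] [-0.0028 -0.0081  0.0008] [ 21.4   1.  278. ] [-0.61  0.67  1.04  0.22  1.93 -0.95]
[ -18.7   56.7 -136.3]
port straight [322.7 154. ] tilt .108 [307.  153.9]
```

Run:
```python
from plan import *
g=np.load('pics/w6.npz');im=g['img'][:,:,::-1]; gr=cv2.cvtColor(im,cv2.COLOR_BGR2GRAY)
print(gr[100:210:8,250:400:6])
```

```text
[[ 75  25 107 130 146 160 166 180 181 187 189 201 205 211 218 218 214 208
  202 199 192 183  35  29  29]
 [ 70  35  98 127 145 158 167 179 182 188 189 200 205 211 218 217 213 208
  202 198 192 181  33  33  34]
 [ 35  33  92 125 142 156 166 180 182 164 186 157 201 212 218 217 212 207
  202 198 191 178  32  33  33]
 [ 34  35  60 124 144 157 166 173 192 193 194 194 196 202 180 217 213 208
  201 198 191 176  33  33  33]
 [ 34  34  42 110 121 123 137 100 107 115  92  80 191 200 204 178 212 206
  202 197 191 176  33  34  33]
 [ 34  32  36 109 117 116 104 111 114 116 120 125  93 122 199 211 212 206
  202 197 191 174  35  35  33]
 [ 33  35  33 108 118  98 106 109 109 109 112 119 125  81 195 199 197 205
  202 197 190 174  34  35  34]
 [ 35  32  33 106 117  97 108 111 111 113 113 115 122 101 190 198 210 205
  202 196 189 173  34  34  35]
 [ 33  33  34 104 116 112 103 108 109 110 110 112 116  82 192 185 209 204
  202 196 189 171  35  36  37]
 [ 35  32  33 108 132 114  97 100 105 108 109 109  91 191 174 206 209 203
  200 195 189 168  34  33  34]
 [ 34  33  33 108 132 153 156 168 139 100 121 176 173 203 213 210 209 204
  201 195 187 166  35  36  36]
 [ 34  35  36 101 131 152 166 165 172 176 182 188 196 202 215 213 208 203
  200 195 186 147  33  35  35]
 [ 33  34  34  93 131 151 165 166 172 176 182 188 195 202 214 212 208 203
  200 194 186 129  33  37  36]
 [ 33  34  32  74 128 150 165 164 172 176 182 187 194 202 212 212 206 203
  188 193 186 108  37  35  36]]
```

Request:
{"method": "send_rows", "body": {
  "moves": [
    [[-0.005, 0.014, -0.034, 0.0, -0.004, 0, -0.5], [-0.005, 0.014, -0.034, 0.0, -0.004, 0, -0.5], [-0.005, 0.014, -0.034, 0.0, 0, 0, -0.5], [-0.004, 0.014, -0.034, 0.0, 0, 0, -0.5], [0, 0, 0, 0, 0, 0, -0.5], [0, 0, 0, 0, 0, 0, -0.5]]
  ]
}}

```text
clock: 16.85
eef_pos: [578.4, -280.7, 204.2]
tcp_rot: [-3.042, -0.519, 1.913]
contact_force: [0.6, 0.0, -5.3]
opening: 0.57
grasp_force: 54.5
```

Run:
```python
from plan import *
s=sense(); print(s['eef_pos'].round(1),rot(s).round(4),cyl(s).round(1)); print((tcp(5,25)-s['eef_pos']).round(1))
```

```text
[ 578.4 -280.7  204.2] [ 0.0017  0.0083 -0.0008] [  7.5  -1.4 137.7]
[-19.4  50.8 -98.9]
```

Request:
{"method": "send_rows", "body": {
  "moves": [
    [[-0.005, 0.0128, -0.025, -0.003, 0.014, 0.005, -0.5], [-0.005, 0.0127, -0.025, 0, 0, 0, -0.5], [-0.005, 0.0127, -0.025, 0, 0, 0, -0.5], [-0.0045, 0.0126, -0.024, 0, 0, 0, -0.5], [0, 0, 0, 0, 0, 0, -0.5], [0, 0, 0, 0, 0, 0, -0.5]]
  ]
}}

```text
clock: 17.45
eef_pos: [559.8, -231.0, 105.4]
tcp_rot: [-3.027, -0.52, 1.91]
contact_force: [0.0, -0.1, -5.1]
opening: 0.568
grasp_force: 54.4
```

```bash
sed -i 's/ROLL=.108/ROLL=.125/' plan.py
python3 - <<'E'
from plan import *
s=sense(); print(s['eef_pos'].round(1),rot(s).round(4),cyl(s).round(1),s['contact_force'].round(1)); print((tcp(5,6)-s['eef_pos']).round(1))
E
```

```text
[ 559.8 -231.   105.4] [0.0006 0.0098 0.0033] [ 4.  -0.4 25.7] [ 0.  -0.1 -5.1]
[ -3.9  10.1 -16.6]
```

Request:
{"method": "send_rows", "body": {
  "moves": [
    [[-0.0013, 0.0034, -0.0055, 0, 0.004, 0.001, -0.5], [-0.0013, 0.0034, -0.0055, 0, 0.004, 0.001, -0.5], [-0.0013, 0.0033, -0.0055, 0, 0, 0, -0.5], [0, 0, 0, 0, 0, 0, -0.5], [0, 0, 0, 0, 0, 0, -0.5]]
  ]
}}

```text
clock: 17.95
eef_pos: [554.0, -220.1, 86.4]
tcp_rot: [-3.015, -0.524, 1.906]
contact_force: [-2.1, -4.0, -3.5]
opening: 0.566
grasp_force: 54.7
```

Run:
```python
from plan import *
s=sense(); print(s['eef_pos'].round(1),rot(s).round(4),cyl(s).round(1),s['contact_force'].round(1)); print((tcp(5,0)-s['eef_pos']).round(1))
```

```text
[ 554.  -220.1   86.4] [ 0.     -0.0014  0.0013] [5.1 1.5 3.2] [-2.1 -4.  -3.5]
[ 0.9  1.9 -2.8]
```

Request:
{"method": "send_rows", "body": {
  "moves": [
    [[-0.0002, 0.0005, -0.0009, 0, 0, 0, -0.5], [-0.0002, 0.0005, -0.0009, 0, 0, 0, -0.5], [0, 0, 0, 0, 0, 0, -0.5], [0, 0, 0, 0, 0, 0, -0.5]]
  ]
}}

```text
clock: 18.35
eef_pos: [554.0, -220.0, 86.3]
tcp_rot: [-3.016, -0.523, 1.906]
contact_force: [-3.7, -7.9, 8.3]
opening: 0.567
grasp_force: 56.2
```

```bash
cat > st.py <<'E'
from plan import *
s=sense(); print(rot(s).round(4),cyl(s).round(1),'Fc',(Rc.T@(s['contact_force']+[0,0,5])).round(1),'Tc',(Rc.T@s['wrist_torque']).round(2),s['opening'].round(3),s['clock'])
E
python3 st.py
```

```text
Traceback (most recent call last):
  File "st.py", line 2, in <module>
    s=sense(); print(rot(s).round(4),cyl(s).round(1),'Fc',(Rc.T@(s['contact_force']+[0,0,5])).round(1),'Tc',(Rc.T@s['wrist_torque']).round(2),s['opening'].round(3),s['clock'])
                                                                                                                                              ^^^^^^^^^^^^^^^^^^
AttributeError: 'float' object has no attribute 'round'
```

Request:
{"method": "send_rows", "body": {
  "moves": [
    [[-0.001, -0.0003, 0, 0, 0, 0, -0.5], [-0.0005, -0.0002, 0, 0, 0, 0, -0.5], [0, 0, 0, 0, 0, 0, -0.5]]
  ]
}}

```text
clock: 18.65
eef_pos: [553.9, -220.1, 86.3]
tcp_rot: [-3.019, -0.522, 1.907]
contact_force: [2.2, -5.4, 5.9]
opening: 0.57
grasp_force: 55.9
```

```bash
sed -i "s/s\['opening'\].round(3)/s['opening']/" st.py; python3 st.py
```

```text
[0.0006 0.0025 0.0025] [5.1 1.6 3. ] Fc [ 0.4 -0.3 12.4] Tc [-0.    0.76 -0.28] 0.5702031846756432 18.65
```

Request:
{"method": "send_rows", "body": {
  "moves": [
    [[0.0003, -0.0008, -0.0005, 0, 0, 0, -0.5], [0.0003, -0.0008, -0.0005, 0, 0, 0, -0.5], [0, 0, 0, 0, 0, 0, -0.5]]
  ]
}}

```text
clock: 18.95
eef_pos: [553.7, -220.5, 85.8]
tcp_rot: [-3.018, -0.525, 1.906]
contact_force: [-0.9, -1.9, 11.5]
opening: 0.568
grasp_force: 55.9
```

```bash
python3 st.py
```

```text
[-0.0021  0.0002  0.0025] [4.5 1.8 2.9] Fc [ 6.9  1.5 15. ] Tc [ 0.15 -0.29 -0.6 ] 0.567762007407457 18.95
```

Request:
{"method": "send_rows", "body": {
  "moves": [
    [[0.0003, -0.0008, -0.0005, 0, 0, 0, -0.5], [0.0003, -0.0008, -0.0005, 0, 0, 0, -0.5], [0, 0, 0, 0, 0, 0, -0.5]]
  ]
}}

```text
clock: 19.25
eef_pos: [553.6, -221.7, 84.9]
tcp_rot: [-3.016, -0.527, 1.906]
contact_force: [-2.5, 0.3, 12.8]
opening: 0.568
grasp_force: 56.0
```

```bash
python3 st.py
```

```text
[-0.0032 -0.0015  0.0021] [3.2 2.3 2.7] Fc [ 9.9  2.2 14.8] Tc [ 0.48 -0.79 -0.7 ] 0.5684007524221512 19.25
```

Request:
{"method": "send_rows", "body": {
  "moves": [
    [[0.0003, -0.0008, -0.0005, 0, 0, 0, -0.5], [0.0003, -0.0008, -0.0005, 0, 0, 0, -0.5], [0.0003, -0.0008, -0.0005, 0, 0, 0, -0.5], [0, 0, 0, 0, 0, 0, -0.5]]
  ]
}}

```text
clock: 19.65
eef_pos: [553.9, -223.8, 83.4]
tcp_rot: [-3.015, -0.528, 1.905]
contact_force: [-5.3, 0.6, 12.6]
opening: 0.569
grasp_force: 55.9
```

```bash
python3 st.py
```

```text
[-0.0039 -0.0029  0.0018] [0.6 2.8 2.4] Fc [10.8  4.8 14.1] Tc [ 0.8  -1.06 -0.74] 0.5689037469103512 19.65
```

Request:
{"method": "send_rows", "body": {
  "moves": [
    [[0.0, -0.001, -0.0005, 0, 0, 0, -0.5], [0.0, -0.001, -0.0005, 0, 0, 0, -0.5], [0, 0, 0, 0, 0, 0, -0.5]]
  ]
}}

```text
clock: 19.95
eef_pos: [554.2, -225.7, 82.2]
tcp_rot: [-3.016, -0.528, 1.905]
contact_force: [-2.6, 0.4, 11.0]
opening: 0.57
grasp_force: 55.7
```

```bash
python3 st.py
```

```text
[-0.004  -0.0022  0.0021] [-1.6  3.1  2.3] Fc [ 9.1  2.3 13.2] Tc [ 0.5  -1.04 -0.66] 0.5703667124984366 19.95
```

Request:
{"method": "send_rows", "body": {
  "moves": [
    [[0.0002, -0.0009, -0.0005, 0, 0, 0, -0.5], [0.0002, -0.0009, -0.0005, 0, 0, 0, -0.5], [0.0002, -0.0009, -0.0005, 0, 0, 0, -0.5], [0, 0, 0, 0, 0, 0, -0.5]]
  ]
}}

```text
clock: 20.35
eef_pos: [554.2, -225.8, 82.1]
tcp_rot: [-3.015, -0.534, 1.905]
contact_force: [-5.9, 11.2, 20.8]
opening: 0.569
grasp_force: 56.1
```

```bash
python3 st.py
```

```text
[-0.0094 -0.0046  0.0022] [-1.8  3.1  2.4] Fc [23.8  1.9 16.1] Tc [ 0.31 -3.11 -0.99] 0.5688012540769346 20.35
```

The push along the slope rose to 24 N with no further travel, so the cylinder is against the foot plate. I ease the load and release.

Request:
{"method": "send_rows", "body": {
  "moves": [
    [[-0.0002, 0.0007, 0.0012, 0, 0, 0, -0.5], [0, 0, 0, 0, 0, 0, 0.12], [0, 0, 0, 0, 0, 0, 0.2], [0, 0, 0, 0, 0, 0, 0.4], [0, 0, 0, 0, 0, 0, 0.7], [0, 0, 0, 0, 0, 0, 1], [0, 0, 0, 0, 0, 0, 1]]
  ]
}}

```text
clock: 21.05
eef_pos: [554.8, -228.7, 79.7]
tcp_rot: [-3.016, -0.525, 1.906]
contact_force: [0.1, 0.2, 0.1]
opening: 1.003
grasp_force: 0.0
```

```bash
python3 st.py
```

```text
[-0.001  -0.0011  0.0015] [-5.6  3.5  1.6] Fc [ 2.7 -0.2  4.3] Tc [-0.07  0.2   0.04] 1.0027643896129979 21.05
```

Request:
{"method": "send_rows", "body": {
  "moves": [
    [[0.0033, -0.0095, 0.0173, 0, 0, 0, 1], [0.0066, -0.019, 0.0346, 0, 0, 0, 1], [0.0066, -0.019, 0.0346, 0, 0, 0, 1], [0.0066, -0.019, 0.0346, 0, 0, 0, 0], [0.0066, -0.019, 0.0346, 0, 0, 0, -1], [0, 0, 0, 0, 0, 0, -1], [0, 0, 0, 0, 0, 0, -1]]
  ]
}}

```text
clock: 21.75
eef_pos: [584.6, -314.6, 235.8]
tcp_rot: [-3.017, -0.524, 1.906]
contact_force: [-0.8, -0.3, -0.9]
opening: 0.333
grasp_force: 0.0
```

Run:
```python
from plan import *
s=sense();g=wsave('w7');b=save('side','b7')
off=np.array([-1.5,3,2]) 
def Wn(p): return t+Rc@(np.array(p,float)+off)
i=g['img'][:,:,::-1].copy()
for p in ([45,0,43],[90,0,0],[-90,0,0],[-90.5,20,11],[-90.5,-20,11],[46,37,-4],[46,-37,-4],[-46,37,-4],[-46,-37,-4],bar(x[3],18),bar(x[3],-18)):
    q=proj(g,[Wn(p)])[0]; print(p,q.round(1)); cv2.circle(i,tuple(int(v) for v in q),2,(0,0,255),-1)
B=cv2.resize(b['img'][130:205,220:320,::-1],(400,300),interpolation=cv2.INTER_CUBIC)
o=np.zeros((600,800,3),np.uint8); o[:400,:640]=i; o[300:600,400:800]=B
cv2.imwrite('pics/v7.png',o); print(s['eef_pos'].round(1))
```

```text
[45, 0, 43] [342.7 118. ]
[90, 0, 0] [346.2  69.1]
[-90, 0, 0] [342.5 235.7]
[-90.5, 20, 11] [324.6 239.3]
[-90.5, -20, 11] [359.6 241.2]
[46, 37, -4] [310.5 115.5]
[46, -37, -4] [381.3 115.6]
[-46, 37, -4] [311.6 198.1]
[-46, -37, -4] [376.2 200.4]
[np.float64(115.07751103292712), 18, np.float64(119.44736753147482)] [305.7  -6.2]
[np.float64(115.07751103292712), -18, np.float64(119.44736753147482)] [369.9  -9.4]
[ 584.6 -314.6  235.8]
```

View pics/v7.png

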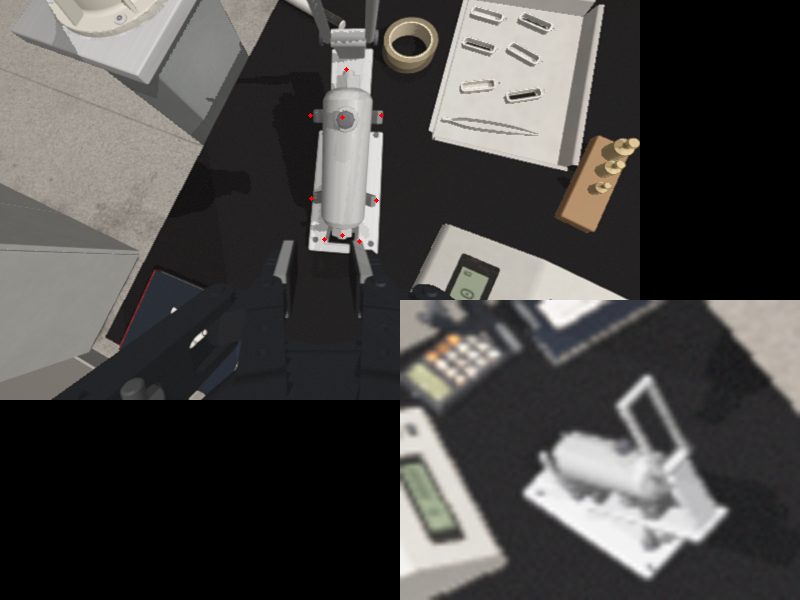

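The cylinder is seated: the body axis is at column 347, the port is upright at (345,119), and the lower end is at the foot. The bail legs are at the top, near columns 322 and 372. Now the bail path.

```bash
cat > bp.py <<'E'
from plan import *
off=np.array([-1.5,1,2.])
R0=Rc@Rn.from_euler('x',np.pi).as_matrix()
def T(xc,zt,y=0): return t+Rc@(np.array([xc,y,zt+17.])+off)
def now(): 
    s=sense(); R=Rn.from_euler('xyz',s['tcp_rot']).as_matrix()
    tip=Rc.T@(s['eef_pos']+R@[0,0,17]-t)-off
    return s['eef_pos'],tip.round(1),Rn.from_matrix(R0@R.T).as_rotvec().round(4),(Rc.T@s['contact_force']).round(1)
E
python3 - <<'E'
from bp import *
p,tip,r,F=now(); print(p.round(1),tip,r,F)
w=[(-26,155),(142,155),(142,108)]
for B in np.arange(1.6,.55,-.1):
    b=bar(B); w.append((b[0]+15-3,b[2]-8))
for q in w:
    n=T(*q); print(np.round(q,0),n.round(1),(n-p).round(1)); p=n
E
```

```text
[ 583.8 -313.4  234.1] [-25.1   5.4 160.6] [ 0.0333 -0.1052 -0.0614] [-0.1 -0.1 -0.5]
[-26 155] [ 586.2 -310.4  228.9] [ 2.4  3.  -5.1]
[142 155] [ 538.1 -173.1  312.9] [-48.1 137.3  84. ]
[142 108] [ 530.3 -150.9  272.2] [ -7.8  22.2 -40.7]
[127. 111.] [ 535.3 -165.1  267.5] [  5.  -14.2  -4.7]
[118. 111.] [ 537.9 -172.4  262.9] [ 2.5 -7.3 -4.7]
[109. 110.] [ 540.2 -179.2  257.5] [ 2.4 -6.8 -5.4]
[100. 108.] [ 542.4 -185.4  251.4] [ 2.2 -6.2 -6.1]
[ 91. 105.] [ 544.4 -191.1  244.7] [ 2.  -5.6 -6.7]
[ 83. 102.] [ 546.2 -196.   237.4] [ 1.7 -5.  -7.3]
[75. 97.] [ 547.6 -200.3  229.6] [ 1.5 -4.3 -7.8]
[68. 92.] [ 548.9 -203.8  221.4] [ 1.2 -3.5 -8.2]
[61. 86.] [ 549.8 -206.5  212.9] [ 1.  -2.7 -8.5]
[55. 79.] [ 550.5 -208.4  204.1] [ 0.7 -1.9 -8.8]
[50. 72.] [ 550.9 -209.5  195.2] [ 0.4 -1.1 -8.9]
```

Request:
{"method": "send_rows", "body": {
  "moves": [
    [[0, 0, 0, 0.0167, -0.0526, -0.0307, -1], [0, 0, 0, 0.0167, -0.0526, -0.0307, -1], [-0.0092, 0.0281, 0.0158, 0, 0, 0, -1], [-0.0091, 0.0281, 0.0158, 0, 0, 0, -1], [-0.0091, 0.0281, 0.0158, 0, 0, 0, -1], [-0.0091, 0.0281, 0.0157, 0, 0, 0, -1], [-0.0092, 0.0279, 0.0157, 0, 0, 0, -1], [0, 0, 0, 0, 0, 0, -1], [0, 0, 0, 0, 0, 0, -1]]
  ]
}}

```text
clock: 22.75
eef_pos: [538.3, -173.1, 313.6]
tcp_rot: [3.141, -0.522, 1.909]
contact_force: [-0.6, -0.2, -1.1]
opening: -0.008
grasp_force: 0.0
```

Run:
```python
from bp import *
p,tip,r,F=now(); print(p.round(1),tip,r,F,(T(142,108)-p).round(1),sense()['opening'])
g=wsave('w8')
```

```text
[ 538.3 -173.1  313.6] [142.3  -0.2 155.6] [ 0.0013  0.001  -0.001 ] [-0.5  0.7 -0.9] [ -8.   22.1 -41.4] -0.00752620349384581
```

Down behind the bar, then push toward the low end along the arc.

Request:
{"method": "send_rows", "body": {
  "moves": [
    [[-0.0027, 0.0074, -0.0138, 0, 0, 0, -1], [-0.0027, 0.0074, -0.0138, 0, 0, 0, -1], [-0.0026, 0.0073, -0.0138, 0, 0, 0, -1], [0, 0, 0, 0, 0, 0, -1], [0, 0, 0, 0, 0, 0, -1]]
  ]
}}

```text
clock: 23.3
eef_pos: [530.7, -152.3, 272.1]
tcp_rot: [-3.142, -0.523, 1.907]
contact_force: [0.1, -0.6, 0.4]
opening: 0.0
grasp_force: 0.0
```

Request:
{"method": "send_rows", "body": {
  "moves": [
    [[0.0025, -0.0071, -0.0024, 0, 0, 0, -1], [0.0025, -0.0071, -0.0023, 0, 0, 0, -1], [0.0025, -0.0073, -0.0047, 0, 0, 0, -1], [0, 0, 0, 0, 0, 0, -1]]
  ]
}}

```text
clock: 23.7
eef_pos: [538.5, -174.5, 262.7]
tcp_rot: [3.14, -0.522, 1.907]
contact_force: [0.5, -0.3, -0.3]
opening: -0.001
grasp_force: 0.0
```

Run:
```python
from bp import *
p,tip,r,F=now(); print(p.round(1),tip,r,F,sense()['clock'])
```

```text
[ 538.5 -174.5  262.7] [115.6   0.  112.3] [0.0016 0.0016 0.0013] [-0.5 -0.4 -0.1] 23.7
```

Request:
{"method": "send_rows", "body": {
  "moves": [
    [[0.0021, -0.006, -0.006, 0, 0, 0, -1], [0.0022, -0.0062, -0.0061, 0, 0, 0, -1], [0.002, -0.0056, -0.0067, 0, 0, 0, -1], [0.0017, -0.005, -0.0073, 0, 0, 0, -1], [0, 0, 0, 0, 0, 0, -1]]
  ]
}}

```text
clock: 24.2
eef_pos: [546.0, -196.5, 235.9]
tcp_rot: [-3.142, -0.523, 1.907]
contact_force: [-0.5, 0.9, -0.1]
opening: -0.001
grasp_force: 0.0
```

Run:
```python
from bp import *
p,tip,r,F=now(); print(p.round(1),tip,r,F)
g=wsave('w9'); sd=save('side','b9')
# predicted bar pixels in the wrist/side view per angle, and brightness there
def Wn(p): return t+Rc@(np.array(p,float)+off)
b0=np.load('pics/b7.npz')
for B in np.arange(1.8,.3,-.1):
    out=[]
    for y in(-14,14):
        q=proj(sd,[Wn(bar(B,y))])[0]; u,v=q.round().astype(int); out.append((u,v,int(sd['img'][v,u].mean()),int(b0['img'][v,u].mean())))
    out2=[]
    for y in(-18,-12,12,18):
        u,v=proj(g,[Wn(bar(B,y))])[0].round().astype(int); out2.append((u,v,int(g['img'][v,u].mean()) if 0<=u<640 and 0<=v<400 else None))
    print(round(B,1),out,out2)
```

```text
[ 546.  -196.5  235.9] [ 82.1   0.3 100.6] [0.0007 0.0003 0.0007] [ 0.8  0.2 -0.6]
1.8 [(np.int64(278), np.int64(156), 96, 65), (np.int64(283), np.int64(151), 42, 127)] [(np.int64(362), np.int64(173), 37), (np.int64(349), np.int64(173), 191), (np.int64(297), np.int64(173), 167), (np.int64(284), np.int64(173), 22)]
1.7 [(np.int64(277), np.int64(156), 59, 120), (np.int64(281), np.int64(151), 44, 184)] [(np.int64(362), np.int64(193), 36), (np.int64(349), np.int64(193), 185), (np.int64(297), np.int64(193), 175), (np.int64(284), np.int64(193), 23)]
1.6 [(np.int64(275), np.int64(155), 133, 195), (np.int64(280), np.int64(150), 41, 194)] [(np.int64(361), np.int64(212), 35), (np.int64(349), np.int64(212), 174), (np.int64(298), np.int64(212), 190), (np.int64(285), np.int64(212), 26)]
1.5 [(np.int64(274), np.int64(155), 147, 116), (np.int64(278), np.int64(150), 45, 63)] [(np.int64(361), np.int64(229), 72), (np.int64(348), np.int64(229), 159), (np.int64(298), np.int64(229), 135), (np.int64(286), np.int64(229), 87)]
1.4 [(np.int64(272), np.int64(155), 63, 46), (np.int64(277), np.int64(150), 46, 4
[... 1763 characters left out ...]
297), 38)]
0.6 [(np.int64(267), np.int64(160), 46, 43), (np.int64(272), np.int64(155), 63, 46)] [(np.int64(349), np.int64(297), 39), (np.int64(341), np.int64(297), 39), (np.int64(306), np.int64(297), 38), (np.int64(297), np.int64(297), 38)]
0.5 [(np.int64(267), np.int64(161), 44, 45), (np.int64(272), np.int64(157), 51, 46)] [(np.int64(348), np.int64(296), 39), (np.int64(340), np.int64(296), 38), (np.int64(306), np.int64(296), 39), (np.int64(298), np.int64(296), 40)]
0.4 [(np.int64(268), np.int64(163), 78, 79), (np.int64(272), np.int64(158), 87, 43)] [(np.int64(347), np.int64(293), 39), (np.int64(339), np.int64(293), 39), (np.int64(307), np.int64(293), 40), (np.int64(299), np.int64(293), 39)]
```

The side view pixels show the bail following at about 1.0 rad. I continue the push, then press it down from above.

Request:
{"method": "send_rows", "body": {
  "moves": [
    [[0.0015, -0.0043, -0.0078, 0, 0, 0, -1], [0.0012, -0.0035, -0.0082, 0, 0, 0, -1], [0.001, -0.0027, -0.0085, 0, 0, 0, -1], [0.0007, -0.0019, -0.0088, 0, 0, 0, -1], [0.0004, -0.0011, -0.0089, 0, 0, 0, -1], [0, 0, 0, 0, 0, 0, -1], [0, 0, 0, 0, 0, 0, -1]]
  ]
}}

```text
clock: 25.0
eef_pos: [551.0, -209.5, 194.9]
tcp_rot: [3.141, -0.522, 1.908]
contact_force: [0.1, 0.1, -0.2]
opening: 0.002
grasp_force: 0.0
```

```bash
cat > chk.py <<'E'
from bp import *
import sys
p,tip,r,F=now(); print(p.round(1),tip,r,F)
sd=save('side',sys.argv[1]); b0=np.load('pics/b7.npz')
def Wn(p): return t+Rc@(np.array(p,float)+off)
# match rendered bail (bar+legs) against difference image
D=cv2.GaussianBlur(sd['img'].mean(2).astype(np.float32)-b0['img'].mean(2).astype(np.float32),(0,0),.7)
for B in np.arange(1.2,-.05,-.1):
    o=[]
    for y in(-18,-9,0,9,18):
        u,v=proj(sd,[Wn(bar(B,y))])[0].round().astype(int); o.append((int(u),int(v),int(D[v,u]),int(sd['img'][v,u].mean())))
    print(round(B,1),o)
E
python3 chk.py b10
python3 - <<'E'
from bp import *
p=T(50,72)
for q in [(50,108),(28,108),(28,78),(18,40),(17,33)]: n=T(*q); print(q,(n-p).round(1)); p=n
E
```

```text
[ 551.  -209.5  194.9] [49.5 -0.1 72. ] [0.001  0.0013 0.0003] [-0.1 -0.1 -0.2]
1.2 [(269, 156, 54, 99), (271, 154, 75, 125), (272, 153, 41, 84), (274, 151, 0, 44), (275, 150, 0, 44)]
1.1 [(268, 156, 22, 59), (270, 155, 83, 134), (271, 153, 59, 107), (273, 152, 5, 45), (274, 150, 0, 44)]
1.0 [(268, 157, 11, 48), (269, 155, 69, 134), (271, 154, 75, 125), (272, 152, 21, 61), (274, 151, 0, 44)]
0.9 [(267, 158, 9, 44), (269, 156, 54, 99), (270, 155, 83, 134), (271, 153, 59, 107), (273, 151, 0, 45)]
0.8 [(267, 159, 41, 79), (268, 157, 11, 48), (270, 155, 83, 134), (271, 154, 75, 125), (273, 152, 5, 45)]
0.7 [(266, 160, 70, 109), (268, 158, 12, 48), (269, 157, 35, 70), (271, 155, 83, 122), (272, 153, 41, 84)]
0.6 [(266, 161, 116, 205), (268, 159, 38, 76), (269, 158, 23, 59), (271, 156, 85, 131), (272, 155, 74, 134)]
0.5 [(267, 162, 149, 230), (268, 161, 132, 181), (270, 159, 35, 67), (271, 157, 85, 143), (272, 156, 73, 120)]
0.4 [(267, 163, 88, 176), (268, 162, 156, 231), (270, 160, 32, 62), (271, 159, 62, 102), (273, 157, 58, 131)]
0.3 [(267, 165, 3, 204), (269, 163, 136, 236), (270, 162, 83, 116), (272, 160, 75, 142), (273, 159, 76, 130)]
0.2 [(268, 167, 4, 225), (270, 165, 46, 215), (271, 163, 91, 146), (272, 162, 28, 56), (274, 160, 31, 79)]
0.1 [(269, 168, 5, 228), (270, 167, 3, 220), (272, 165, 69, 236), (273, 163, 21, 53), (275, 162, -3, 44)]
-0.0 [(270, 170, 0, 226), (271, 168, 3, 219), (273, 167, 46, 216), (274, 165, 44, 152), (276, 164, -9, 65)]
(50, 108) [  6.  -17.   31.2]
(28, 108) [  6.3 -18.  -11. ]
(28, 78) [ -5.   14.2 -26. ]
(18, 40) [ -3.4   9.8 -37.9]
(17, 33) [-0.9  2.5 -6.6]
```

Request:
{"method": "send_rows", "body": {
  "moves": [
    [[0.003, -0.0085, 0.0156, 0, 0, 0, -1], [0.003, -0.0085, 0.0156, 0, 0, 0, -1], [0.0032, -0.009, -0.0055, 0, 0, 0, -1], [0.0031, -0.009, -0.0055, 0, 0, 0, -1], [0, 0, 0, 0, 0, 0, -1], [-0.0025, 0.0071, -0.013, 0, 0, 0, -1], [-0.0025, 0.0071, -0.013, 0, 0, 0, -1], [0, 0, 0, 0, 0, 0, -1]]
  ]
}}

```text
clock: 25.85
eef_pos: [556.5, -228.1, 186.7]
tcp_rot: [-3.139, -0.526, 1.907]
contact_force: [0.6, 0.4, -0.6]
opening: 0.001
grasp_force: 0.0
```

Request:
{"method": "send_rows", "body": {
  "moves": [
    [[-0.0009, 0.0025, -0.0095, 0, 0, 0, -1], [-0.0009, 0.0025, -0.0095, 0, 0, 0, -1], [-0.0008, 0.0024, -0.0095, 0, 0, 0, -1], [-0.0008, 0.0024, -0.0095, 0, 0, 0, -1], [0, 0, 0, 0, 0, 0, -1], [-0.0004, 0.0012, -0.0033, 0, 0, 0, -1], [0, 0, 0, 0, 0, 0, -1]]
  ]
}}

```text
clock: 26.55
eef_pos: [554.6, -219.3, 147.9]
tcp_rot: [3.14, -0.522, 1.908]
contact_force: [0.7, -0.6, -0.6]
opening: -0.003
grasp_force: 0.0
```

```bash
python3 chk.py b11|head -1
```

```text
[ 554.6 -219.3  147.9] [17.  -0.3 36.6] [0.0012 0.0017 0.0003] [-1.  -0.5 -0.1]
```

Down the last few mm along the slope normal, watching the force.

Request:
{"method": "send_rows", "body": {
  "moves": [
    [[-0.0003, 0.001, -0.0017, 0, 0, 0, -1], [-0.0003, 0.0009, -0.0017, 0, 0, 0, -1], [0, 0, 0, 0, 0, 0, -1], [0, 0, 0, 0, 0, 0, -1]]
  ]
}}

```text
clock: 27.0
eef_pos: [554.1, -217.5, 144.9]
tcp_rot: [3.14, -0.521, 1.908]
contact_force: [0.6, -1.1, 0.9]
opening: 0.005
grasp_force: 0.9
```

```bash
python3 chk.py b12|head -1
```

```text
[ 554.1 -217.5  144.9] [17.  -0.5 33.1] [0.0016 0.0023 0.0004] [-0.7 -0.2  1.4]
```

Request:
{"method": "send_rows", "body": {
  "moves": [
    [[-0.0002, 0.0005, -0.0009, 0, 0, 0, -1], [-0.0002, 0.0005, -0.0009, 0, 0, 0, -1], [0, 0, 0, 0, 0, 0, -1], [0, 0, 0, 0, 0, 0, -1]]
  ]
}}

```text
clock: 27.45
eef_pos: [554.2, -217.3, 144.4]
tcp_rot: [3.138, -0.52, 1.909]
contact_force: [0.2, -5.4, 11.3]
opening: 0.006
grasp_force: 6.0
```

```bash
python3 chk.py b13|head -1
```

```text
[ 554.2 -217.3  144.4] [17.  -0.6 32.5] [0.0025 0.0037 0.0004] [ 1.2  1.6 12.4]
```

The press meets a hard stop at the closed height, with the tip at 32.5 mm against 33.5 nominal. I retreat and verify.

Request:
{"method": "send_rows", "body": {
  "moves": [
    [[0.0033, -0.0095, 0.0173, 0, 0, 0, -1], [0.0066, -0.019, 0.0346, 0, 0, 0, -1], [0.0066, -0.019, 0.0346, 0, 0, 0, -1], [0.0066, -0.019, 0.0346, 0, 0, 0, -1], [0.0066, -0.03, 0.0346, 0, 0, 0, -1], [0, -0.04, 0.03, 0, 0, 0, -1], [0, 0, 0, 0, 0, 0, -1], [0, 0, 0, 0, 0, 0, -1]]
  ]
}}

```text
clock: 28.3
eef_pos: [583.1, -353.5, 328.3]
tcp_rot: [3.14, -0.521, 1.907]
contact_force: [-0.2, -0.3, -0.3]
opening: -0.001
grasp_force: 0.0
```

```bash
python3 chk.py b14
python3 - <<'E'
from bp import *
g=wsave('w14'); gr=g['img'].mean(2).astype(int)
def Wn(p): return t+Rc@(np.array(p,float)+off)
b=np.load('pics/b14.npz'); b7=np.load('pics/b7.npz')
print('wrist: bar',proj(g,[Wn(bar(0,y)) for y in(-18,0,18)]).round(0).tolist(),'port',proj(g,[Wn([45,0,43])]).round(0).tolist(),'hinge',proj(g,[Wn([112,0,29.5])]).round(0).tolist())
u,v=proj(g,[Wn([45,0,43])])[0].round().astype(int)
print('cols',u-40); print(gr[max(v-40,0):v+60:4,u-40:u+40:4])
E
```

```text
[ 583.1 -353.5  328.3] [-10.7  17.2 260.9] [0.0015 0.0022 0.0016] [-0.4  0.3 -0.1]
1.2 [(269, 156, 0, 44), (271, 154, 1, 44), (272, 153, 1, 45), (274, 151, 0, 43), (275, 150, 0, 43)]
1.1 [(268, 156, 0, 42), (270, 155, 0, 44), (271, 153, -1, 40), (273, 152, 0, 41), (274, 150, 0, 46)]
1.0 [(268, 157, 0, 43), (269, 155, 0, 44), (271, 154, 1, 44), (272, 152, 0, 46), (274, 151, 0, 43)]
0.9 [(267, 158, 1, 43), (269, 156, 0, 44), (270, 155, 0, 44), (271, 153, -1, 40), (273, 151, -1, 44)]
0.8 [(267, 159, 0, 43), (268, 157, 0, 43), (270, 155, 0, 44), (271, 154, 1, 44), (273, 152, 0, 41)]
0.7 [(266, 160, 0, 42), (268, 158, 0, 42), (269, 157, 0, 45), (271, 155, 1, 44), (272, 153, 1, 45)]
0.6 [(266, 161, 0, 43), (268, 159, 0, 45), (269, 158, 0, 42), (271, 156, 0, 44), (272, 155, -2, 46)]
0.5 [(267, 162, 0, 48), (268, 161, 0, 44), (270, 159, 0, 45), (271, 157, -1, 44), (272, 156, -5, 44)]
0.4 [(267, 163, 1, 90), (268, 162, 1, 45), (270, 160, 0, 43), (271, 159, 0, 42), (273, 157, -24, 45)]
0.3 [(267, 165, 1, 206), (269, 163, 1, 66), (270, 162, 0, 44), (272, 160, 0, 44), (273, 159, -4, 45)]
0.2 [(2
[... 1850 characters left out ...]
  30  36
   33  36]
 [ 24  24  24 168 168 157 114 147 167 177 189 199 192 185 216 225  29  36
   36  34]
 [ 22  22  22 169 168 145 114 147 167 181 196 199 191 181 220 225  29  33
   35  36]
 [ 22  24  24 170 169 145 114 154 178 186 199 206 190 182 224 225  28  33
   35  33]
 [ 24  22  22 170 168 144 116 157 178 187 198 206 197 181 224 225  30  34
   33  33]
 [ 22  24  22 171 168 144 122 159 178 188 199 204 197 181 224 225  30  33
   33  34]
 [ 25  25  21 172 169 121 125 159 179 188 198 204 197 178 223 225  32  33
   32  35]
 [ 22  23  19 172 136 116 126 160 180 188 199 203 196 175 224 225  32  36
   34  34]
 [ 24  25  27 137  89  84 127 160 181 188 197 201 195 176 145 222  31  34
   34  36]]
```

```bash
python3 -c "
from rig import sign_off;print(sign_off())"
```

```text
the job is handed in; nothing more can be done
None
```

I handed the job in at about 28 s of the 72 s allowed: the cylinder is seated in both saddles against the foot plate with the port up. The bail is closed over it with the port between its legs, going by force and pixel checks with no last picture viewed. The bystanders were never approached, and sign-off returned no score.

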